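# Find and seat the rocking tub lid

## Task

One of the four filling tubs' lids has slipped towards its thumb tab and is not home, though all four look alike. Press the lids lightly with the fingertips, over the tub on the tab half or the half opposite, to find the one that rocks under the press; then push that lid back, away from its tab, until it drops home and lies flat and firm. Only press and push: pick nothing up, leave the three sound lids seated and do not disturb the other things on the table.

Things in the scene. Friction and masses are not known exactly. Their poses are not given: they have to be found in the camera images.
- lid_a: One of 4 identical white plastic lids on 4 identical fixed steel tubs 84 mm square (lid tops 75 to 95 mm above the table, each its own height). Lid 110 (x) by 92 (y) by 4 mm, skirt 12 mm deep below, about 90 g, held by weight alone. Origin: centre of its flat top, z up. Thumb tab 30 mm wide, 14 deep, top level with the lid, stands 14 mm out of the -x edge (end face 69 mm from origin), facing roughly the robot.
- lid_b: Lid, same as lid_a. All four: under the lid a rib 5 mm thick and 6 mm deep runs along y through the middle. In a seated lid it lies in an 8 mm wide slot in a spine across the tub, and the lid rests firm on the rim: pressed, it gives less than 1 mm.
- lid_c: Lid, same as lid_a. One of the four is unseated, in any of the places: slipped about 7.5 mm along its own -x (towards its tab), its rib rides on the spine beside the slot, so it lies level, 6 mm too high. Pressed lightly 28 mm from the middle it tilts about its y (about 0.17 rad on the tab half, 0.12 on the far half): a flat fingertip sinks 2 to 4 mm; it may stay tilted.
- lid_d: Lid, same as lid_a. Seating the unseated one, whichever it is: pushed about 7.5 mm along its +x (on the tab's end face, well under 2 N), its rib meets the slot and the lid drops 6 mm; the slot then stops it. Pressing straight down does not seat it. Beyond 42 mm from the middle (the tab too) a lid overhangs its tub: pressing there would tip even a seated one.
- chopsticks: Bystander: pair of wooden chopsticks lying on the table, 200 mm long, 7 mm thick; origin under their middle, x along them.
- spoon: Bystander: steel spoon lying on the table, 170 mm long; origin underneath, x along it.
- shaker: Bystander: small glass spice jar with steel cap, 30 mm across, 62 mm tall; origin at the centre of its underside.
- honey: Bystander: amber squeeze bottle, 54 mm across, 150 mm tall; origin at the centre of its underside.
- mug: Bystander: white mug, 80 mm across, 90 mm tall; origin at the centre of its underside.
- bowl: Bystander: white bowl of wafer sticks, 170 mm across, 50 mm tall; origin at the centre of its underside.
- plate: Bystander: green plate with a crepe, 210 mm across, about 20 mm tall; origin at the centre of its underside.
Things that resemble listed ones, but are neither listed nor needed, are in the scene too. What is shaped like the lid_d but green or yellow is not meant.

How it is judged (in metres and radians):
On the way, in this order (a step that is already met when the one before it is completed fails the run):
1. the loose lid rocks under the fingers' press (tilts more than 0.04 rad) (((angle between lid_a's own z axis and vertical above 0.04 rad and contact force between the fingers and lid_a above 0.2 N) or (angle between lid_b's own z axis and vertical above 0.04 rad and contact force between the fingers and lid_b above 0.2 N) or (angle between lid_c's own z axis and vertical above 0.04 rad and contact force between the fingers and lid_c above 0.2 N) or (angle between lid_d's own z axis and vertical above 0.04 rad and contact force between the fingers and lid_d above 0.2 N))), for 0.05 s.
2. the loose lid has dropped home; all lids lie flat and the other three are where they were (((distance of lid_a from where it was at the start of the episode between 0.007 and 0.012 m and distance of each of lid_b, lid_c, lid_d from where it was at the start of the episode below 0.006 m) or (distance of lid_b from where it was at the start of the episode between 0.007 and 0.012 m and distance of each of lid_a, lid_c, lid_d from where it was at the start of the episode below 0.006 m) or (distance of lid_c from where it was at the start of the episode between 0.007 and 0.012 m and distance of each of lid_a, lid_b, lid_d from where it was at the start of the episode below 0.006 m) or (distance of lid_d from where it was at the start of the episode between 0.007 and 0.012 m and distance of each of lid_a, lid_b, lid_c from where it was at the start of the episode below 0.006 m)) and angle between each of lid_a, lid_b, lid_c, lid_d's own z axis and vertical below 0.02 rad), for 0.2 s.
At the end, for the whole second after the job is handed in: The loose lid is home, its rib in the slot: its top centre is 7 to 12 mm from where it started (about 7.5 mm across and 6 mm down). The other three lids are within 6 mm of their starts. All four are level within 0.02 rad and at rest (all of step 2 and linear speed of each of lid_a, lid_b, lid_c, lid_d below 0.01 m/s); the robot touches nothing.
It fails at once if a lid is lifted, carried, tipped up or knocked away (distance of any of lid_a, lid_b, lid_c, lid_d from where it was at the start of the episode above 0.025 m or angle between any of lid_a, lid_b, lid_c, lid_d's own z axis and vertical above 0.35 rad or height (world z) of any of lid_a, lid_b, lid_c, lid_d above 0.105 m).
It fails at once if one of the other things on the table is lifted or moved more than 30 mm (distance of any of chopsticks, spoon, shaker, honey, mug, bowl, plate from where it was at the start of the episode above 0.03 m).
It also fails if it takes over 64 s, if anything falls off the work surface, if the arm or the gripper's body presses on something with over 40 N, if the wrist force passes 120 N, or if a joint passes its speed limit or range.

## Robot

A 6-joint arm with a two-finger parallel gripper is mounted at the origin on the work surface. World frame = base frame: x ahead of the robot, y to its left, z up, the work surface at z = 0. Lengths are in m, angles in degrees, forces in N, time in s.
With the tool pointing down it reaches from about 0.225 to 0.875 m from the base axis. Payload 3.4 kg.
Tool frame: the origin (TCP) lies where the fingers leave the gripper's body, on its centre line; the fingertips stand 73 mm ahead of it and the grasp point (between the pads) lies 54 mm ahead of it; x points along the fingers, y is the direction in which the jaws open and shut, and the axes are right-handed (so a half turn about x gives the same grasp; the last joint's range is limited). The gripper opens to 85 mm and grips with 20 to 120 N. Pads are 22 mm wide; open, the fingers measure 114 mm over their backs; the gripper's body (76 mm by 85 mm) begins 54 mm behind the grasp point. The pads swing forward as they close: fully open they stand 13 mm farther back than shut.
Start: joints at [68.984, 15.808, 86.224, -0, 77.962, -6.933], TCP at [0.14, 0.558, 0.304] pointing down, gripper open.
Joint ranges: [-165.64, 165.64], [-43.16, 119.46], [12.63, 154.43], [-67.54, 247.53], [6.08, 155.33], [-154.97, 154.97]. Speed limits (degrees/s): [147.25, 147.25, 180, 180, 180, 180].

## Interface

Orientations are given as [roll, pitch, yaw] about the fixed x, y, z axes, in that order (R = Rz(yaw) Ry(pitch) Rx(roll)).
In Python, from plant import * gives the robot as it stands. The module is installed in compiled form; this text tells all that it offers.
- The arm moves only by the shell command python3 -m creep 'ROWS' [OPENING] [FORCE]. ROWS is JSON, a list of rows, each an object of numbers: "tx", "ty", "tz": the shift along the tool's x, y, z in mm; "wx", "wy", "wz": the turn, a rotation vector about the tool's x, y, z in degrees. In form: [{"tx": .., "ty": .., "tz": .., "wx": .., "wy": .., "wz": ..}, ...]. A call has 1 to 12 rows; each row shifts and turns the commanded pose from where the row before left it, along the tool's axes as they then stand; what a row does not reach is not made up. A row lasts 1/12 s, in which the tool goes at most 41.7 mm and 7.16 degrees, less where a joint would pass 70% of its speed; a pose out of reach is approached as far as the arm can. A call is refused whole if a number of a shift passes 41.7 or a number of a turn 7.16, either way. A call with a gripper value outside its range is refused whole. OPENING is the opening in per cent of the stroke, from 0 (shut) to 100 (fully open), set as the call begins (- or left out, the last holds). The fingers move at their own pace and stop on an object; FORCE is the grip in N (left out, the last holds). Time passes only in rows, so rows that do not move let the fingers close. It gives the time, the measured TCP pose, the force and the opening at its end, in the units of the state.
- observe(): the state, without advancing time (a new reading comes with each control period).
- capture(name): name is "scene" or "top" or "wrist"; returns the picture (400x640x3 uint8, red, green, blue); there is no depth.
- camera_info(name): a dict with "fx", "fy", "cx", "cy" (pixels), "R" (3x3) and "t" (3): a world point X has camera coordinates R X + t; the wrist camera has in their place "tool_from_camera" (4x4, takes a point from camera to tool coordinates, whose origin is the TCP and whose axes are the tool frame's). Camera axes: x right, y down, z forward; pixel columns grow to the right and rows downward; lengths in m; the calibration is good to about 2 mm. A picture is of the moment at which its call begins: read the wrist's pose just before it. camera_info takes no time and is no camera call.
- job_done(): hands the job in, once; it reports no verdict.
Trained networks look in the newest picture that a camera, given by its name, has taken for a name from the list of things; names that differ only in an ending like _2 or _b are one class to them, and where a whole thing is asked for, a point or a joint stands for the part that bears it (a point fixed in the world has none). Each returns a list of dicts, best first, with "confidence" (0 to 1); they miss things now and then, are a little off and sometimes report something else, mostly with a low value. They report only what shows in the picture. A call takes as long as a camera call. They do not tell look-alikes from the thing itself.
- cut_out(query, camera): "pixels" (400x640 bool, what is visible of it) and "rect" ([centre column, centre row, width, height] in pixels, round what is visible of it).
- tip_of(query, camera): "pixel" ([column, row] in pixels: a listed point, or the origin of a listed thing).
The state is a dict: "clock": time; "joints": joint angles; "dq": joint speeds; "joint_torque": joint torques, N m; "eef_pos": TCP position; "ee_rot": TCP orientation; "contact_force": force on the tool from outside, world axes, zero at the start; "moment": the same for the moment, N m; "width": opening from 0.0 (shut) to 1.0 (fully open).
Only numpy, scipy, OpenCV 4.12 (cv2) and the standard library are available. Lean on these libraries where they do the work, as an engineer would, in place of code of your own. Each camera call takes 0.05 s, during which the arm holds its last target. There are 200 camera calls.

## Working session

There is one attempt and no reset: what is moved stays moved. The work goes in short steps, Python scripts to look and compute and a shell command to move; the robot and the scene stay as the last step left them, time stands still between calls to the robot, and variables do not carry over. Pictures are saved under pics/ and viewed, about 8 in all and at most 12, crops included, and the job is handed in when it is done.

```bash
mkdir -p pics; python3 - <<'E'
from plant import *
import cv2,numpy as np
print(observe())
for n in("top","scene"):
    im=capture(n); cv2.imwrite(f"pics/{n}0.png",im[:,:,::-1])
    i=camera_info(n);print(n,i)
    for d in cut_out("lid_a",n): print(d["confidence"],np.round(d["rect"],1))
    for d in tip_of("lid_a",n): print(d["confidence"],np.round(d["pixel"],1))
print(camera_info("wrist"))
E
```

```text
{'clock': 0.0, 'joints': array([ 6.89826910e+01,  1.58464983e+01,  8.62936413e+01,  9.50796742e-04,
        7.79613364e+01, -6.93347016e+00]), 'dq': array([-0.04857641,  0.06036815,  0.06899045,  0.06093071, -0.00797328,
       -0.07326779]), 'joint_torque': array([ 1.08308781e-03, -4.16769898e+01, -2.45806789e+01, -1.29786267e-04,
        1.08304448e-02, -9.92970655e-06]), 'eef_pos': array([0.13979007, 0.55735366, 0.30306175]), 'ee_rot': array([ -97.45829268,   89.89851978, -111.54233066]), 'contact_force': array([-0.35958117, -0.20109008, -0.35718484]), 'moment': array([ 0.01732196, -0.02203556, -0.03037922]), 'width': 1.0013439412702825}
top {'fx': 382.50363706753154, 'fy': 382.50363706753154, 'cx': 319.69238020668894, 'cy': 200.91173206567996, 'R': array([[-0.10667443, -0.99428445, -0.00435775],
       [-0.97094987,  0.10511304, -0.21495953],
       [ 0.21418897, -0.01869953, -0.97661324]]), 't': array([0.03671654, 0.60126824, 1.07845851])}
0.93 [210.1 228.6  43.8  44.2]
0.88 [342.2 184.2  37.9  38.7]
0.84 [273.1 207.4  43.5  46.1]
0.72 [223.9 293.5  43.3  49.7]
0.65 [415.2 205.2
[... 546 characters left out ...]
73 [405.2 170.2  41.6  22.5]
0.7 [390.5 260.8  44.6  44.3]
0.65 [355.9 191.1  45.3  27.9]
0.57 [288.6 199.3  29.   24.8]
0.96 [415.6 186.6]
0.94 [288.2 198.4]
0.94 [224.1 169.9]
0.93 [407.9 172.9]
0.75 [354.  189.7]
0.62 [394.3 256.7]
{'fx': 288.83607922901433, 'fy': 288.83607922901433, 'cx': 318.7957395549519, 'cy': 202.86643850840673, 'tool_from_camera': array([[ 3.24310480e-04, -3.14272647e-01,  9.49332712e-01,
        -7.06637248e-02],
       [ 9.99999858e-01,  5.04434171e-04, -1.74628526e-04,
         4.17097864e-04],
       [-4.23994891e-04,  9.49332633e-01,  3.14272766e-01,
        -7.98910427e-02],
       [ 0.00000000e+00,  0.00000000e+00,  0.00000000e+00,
         1.00000000e+00]])}
```

View pics/top0.png

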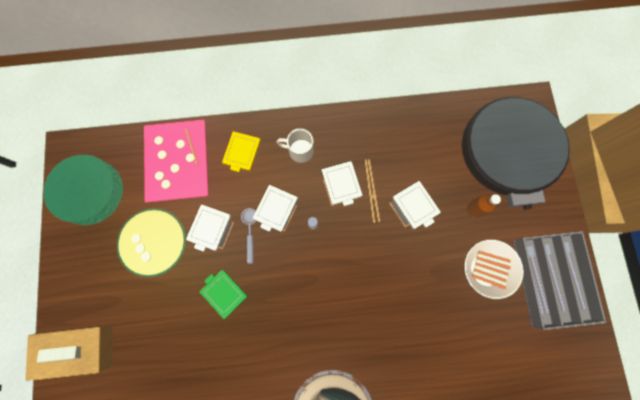

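View pics/scene0.png

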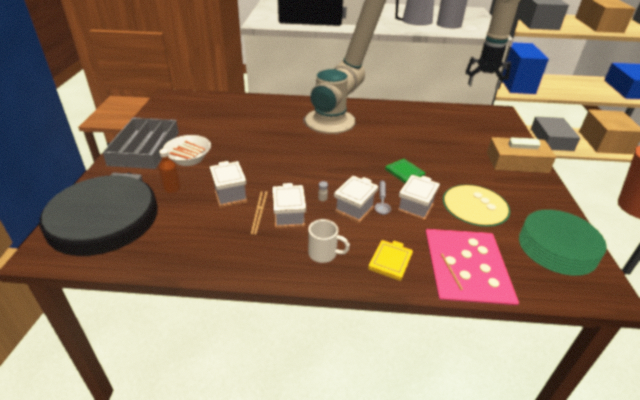

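Six look-alikes in the top view. White lids are at (208,228), (275,208), (342,184) and (415,205), tabs toward the bottom of the image. The green one at (222,293) and the yellow one at (240,151) are decoys. I choose the four white ones, then localise them and check with an enlarged crop.

```bash
cat > h.py <<'E'
from plant import *
import cv2,numpy as np
from scipy.spatial.transform import Rotation as Ro
from scipy.optimize import minimize
def tool():
    s=observe(); return Ro.from_euler('xyz',s["ee_rot"],degrees=True).as_matrix(),np.array(s["eef_pos"]),s
def cam(n):
    i=camera_info(n)
    if n=="wrist":
        R,p,_=tool(); T=np.eye(4);T[:3,:3]=R;T[:3,3]=p
        W=np.linalg.inv(T@i["tool_from_camera"]); return W[:3,:3],W[:3,3],i
    return np.array(i["R"]),np.array(i["t"]),i
def proj(c,X):
    R,t,i=c; q=np.atleast_2d(X)@R.T+t
    return np.c_[i["fx"]*q[:,0]/q[:,2]+i["cx"],i["fy"]*q[:,1]/q[:,2]+i["cy"]]
def back(c,px,z):
    R,t,i=c; d=R.T@np.array([(px[0]-i["cx"])/i["fx"],(px[1]-i["cy"])/i["fy"],1]); o=-R.T@t
    return o+d*(z-o[2])/d[2]
OUT=np.array([[55,46],[-55,46],[-55,15],[-69,15],[-69,-15],[-55,-15],[-55,-46],[55,-46]])/1000
def outline(x,y,z,yaw):
    c,s=np.cos(yaw),np.sin(yaw); return np.c_[OUT@np.array([[c,s],[-s,c]])+[x,y],np.full(8,z)]
E
python3 - <<'E'
from h import *
R,p,s=tool();print("tool axes cols\n",R.round(3))
im=capture("top");c=cam("top")
for u,v in[(208,228),(275,208),(342,184),(415,205)]:
    x0,y0=u-32,v-32
    g=im[y0:v+32,x0:u+32].min(2).astype(float)
    w=cv2.GaussianBlur(np.clip((g-150)/60,0,1).astype(np.float32),(0,0),.6)
    P0=back(c,(u,v),.085)
    def cost(q):
        pts=(proj(c,outline(q[0],q[1],.085,q[2]))-[x0,y0])*16
        m=np.zeros((64,64),np.uint8);cv2.fillPoly(m,[np.round(pts*16).astype(np.int32)//16],255,cv2.LINE_AA,4)
        return np.abs(cv2.GaussianBlur(m,(0,0),.6)/255.-w).sum()
    best=min((minimize(cost,[P0[0],P0[1],a],method="Nelder-Mead",options=dict(initial_simplex=[[P0[0],P0[1],a],[P0[0]+.01,P0[1],a],[P0[0],P0[1]+.01,a],[P0[0],P0[1],a+.15]])) for a in(-.5,-.25,0,.25,.5)),key=lambda r:r.fun)
    print((u,v),best.x.round(4),np.degrees(best.x[2]).round(1),round(best.fun,1),round(w.sum()))
for n in("top",):
    cv2.imwrite("pics/crop.png",cv2.resize(im[140:260,170:450],None,fx=2.8,fy=2.8,interpolation=cv2.INTER_CUBIC)[:,:,::-1])
for n,u in(("mug",0),("honey",0),("shaker",0),("spoon",0)):
    for d in tip_of(n,"top")[:2]: print(n,d["confidence"],back(c,d["pixel"],0).round(3))
E
```

```text
tool axes cols
 [[-0.     0.243  0.97 ]
 [-0.001  0.97  -0.243]
 [-1.    -0.001 -0.   ]]
(208, 228) [ 0.5578  0.3031 -0.4493] -25.7 103.3 1245
(275, 208) [ 0.592   0.1061 -0.5539] -31.7 107.4 1250
(342, 184) [ 0.6485 -0.0979  0.1835] 10.5 88.4 1151
(415, 205) [ 0.5579 -0.3071  0.4482] 25.7 62.3 1218
mug 0.82 [0.775 0.018 0.   ]
honey 0.85 [ 0.538 -0.507  0.   ]
shaker 0.51 [0.533 0.002 0.   ]
shaker 0.33 [ 0.62  -0.193  0.   ]
```

View pics/crop.png

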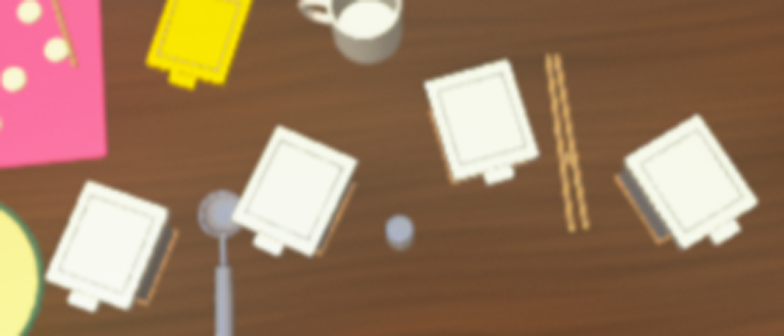

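The enlarged crop confirms four white lids with tabs toward the robot. They are at crop (107,245), (295,190), (482,120) and (690,180), and the fitted yaws agree with the tab directions. I'm moving towards lid 1 (leftmost) with the gripper shut.

```bash
python3 -m creep '[{"tz":38,"ty":-11.6,"tx":3},{"tz":38,"ty":-11.6,"tx":3},{"tz":38,"ty":-11.6,"tx":3},{"tz":38,"ty":-11.6,"tx":3},{"tz":38,"ty":-11.6,"tx":3},{"tz":38,"ty":-11.6,"tx":3},{"tz":38,"ty":-11.6,"tx":3},{"tz":38,"ty":-11.6,"tx":3},{"tz":38,"ty":-11.6,"tx":3},{"tz":38,"ty":-11.6,"tx":3},{"wx":5.8},{"wx":5.8}]' 0 20
cat >> h.py <<'E'
def fitlid(n,q0,z,save=None,free=False):
    """fit lid outline (x,y,yaw[,z]) to the white blob in camera n"""
    c=cam(n); im=capture(n)
    if save: cv2.imwrite(save,im[:,:,::-1])
    w=cv2.GaussianBlur(((im.min(2)>165)*1.).astype(np.float32),(0,0),1)
    a=proj(c,outline(q0[0],q0[1],z,q0[2])); lo=np.maximum(a.min(0)-15,0).astype(int); hi=np.minimum(a.max(0)+15,[640,400]).astype(int)
    def cost(q):
        m=np.zeros(w.shape,np.uint8)
        cv2.fillPoly(m,[np.round(proj(c,outline(q[0],q[1],q[3] if free else z,q[2]))*16).astype(np.int32)],255,cv2.LINE_AA,4)
        return np.abs(cv2.GaussianBlur(m,(0,0),1)/255.-w)[lo[1]:hi[1],lo[0]:hi[0]].sum()
    q0=np.array(list(q0)+([z] if free else [])); S=np.vstack([q0]+[q0+d for d in np.diag([.01,.01,.15,.01][:len(q0)])])
    r=minimize(cost,q0,method="Nelder-Mead",options=dict(initial_simplex=S))
    return r.x.round(4),round(r.fun),round(float(w[lo[1]:hi[1],lo[0]:hi[0]].sum()))
def togo(target,yaw):
    """shift in current tool axes (mm) to fingertip target, and wx turn"""
    R,p,s=tool(); d=R.T@(np.array(target)-p-.073*R[:,0]); zy=np.arctan2(R[1,2],R[0,2])
    return (d*1000).round(1),"wx",np.degrees(zy-yaw).round(1)
E
python3 - <<'E'
from h import *
R,p,s=tool();print(p.round(4),s["contact_force"].round(2),s["clock"],np.degrees(np.arctan2(R[1,2],R[0,2])))
q,f,w=fitlid("wrist",[.558,.303,-.449],.085,"pics/w1.png",True);print(q,f,w)
E
```

```text
[0.1399 0.5577 0.3039] [-0.26 -0.29  0.4 ] 0.55 -14.083521416512871
[ 0.558  0.303 -0.449  0.085] 0 0invalid input at $[0]: expected keys tx, ty, tz, wx, wy, wz
```

View pics/w1.png

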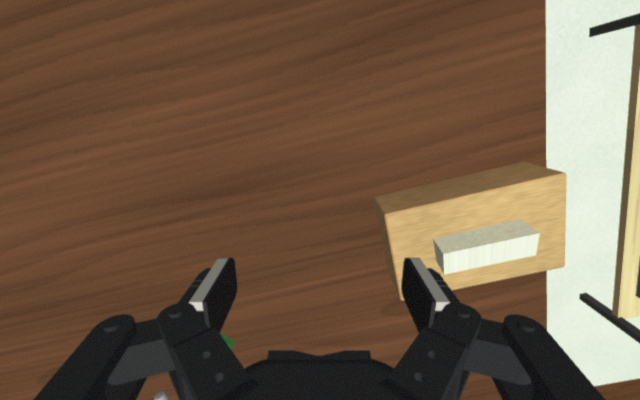

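The rows need all six keys, so nothing moved. The view shows the start pose, fingers at the bottom.

```bash
python3 -m creep '[{"tx":3,"ty":-11.6,"tz":39,"wx":0,"wy":0,"wz":0},{"tx":3,"ty":-11.6,"tz":39,"wx":0,"wy":0,"wz":0},{"tx":3,"ty":-11.6,"tz":39,"wx":0,"wy":0,"wz":0},{"tx":3,"ty":-11.6,"tz":39,"wx":0,"wy":0,"wz":0},{"tx":3,"ty":-11.6,"tz":39,"wx":0,"wy":0,"wz":0},{"tx":3,"ty":-11.6,"tz":39,"wx":0,"wy":0,"wz":0},{"tx":3,"ty":-11.6,"tz":39,"wx":0,"wy":0,"wz":0},{"tx":3,"ty":-11.6,"tz":39,"wx":0,"wy":0,"wz":0},{"tx":3,"ty":-11.6,"tz":39,"wx":0,"wy":0,"wz":0},{"tx":3,"ty":-11.6,"tz":39,"wx":0,"wy":0,"wz":0},{"tx":3,"ty":-11.6,"tz":39,"wx":5.8,"wy":0,"wz":0},{"tx":3,"ty":0,"tz":36,"wx":5.8,"wy":0,"wz":0}]' 0 20
python3 -m creep '[{"tx":0,"ty":0,"tz":36,"wx":0,"wy":0,"wz":0},{"tx":0,"ty":0,"tz":0,"wx":0,"wy":0,"wz":0},{"tx":0,"ty":0,"tz":0,"wx":0,"wy":0,"wz":0}]'
python3 - <<'E'
from h import *
q,f,w=fitlid("wrist",[.558,.303,-.449],.085,"pics/w2.png",True);print(q,f,w)
h=lambda q:[q[0]+.028*np.cos(q[2]),q[1]+.028*np.sin(q[2]),q[3]+.02]
print(togo(h(q),q[2]))
E
```

```text
clock: 1.6
eef_pos: [0.5606, 0.3149, 0.268]
ee_rot: [-51.9, 89.9, -77.9]
contact_force: [-0.3, 0.6, 0.3]
width: 0.0
clock: 1.85
eef_pos: [0.5929, 0.3004, 0.267]
ee_rot: [-145.2, 89.9, -171.0]
contact_force: [0.1, 0.1, -0.6]
width: 0.0
[ 0.5576  0.3044 -0.4495  0.0737] 666 12422
(array([100.6, -11.8,  -3.5]), 'wx', np.float64(-0.0))
```

View pics/w2.png

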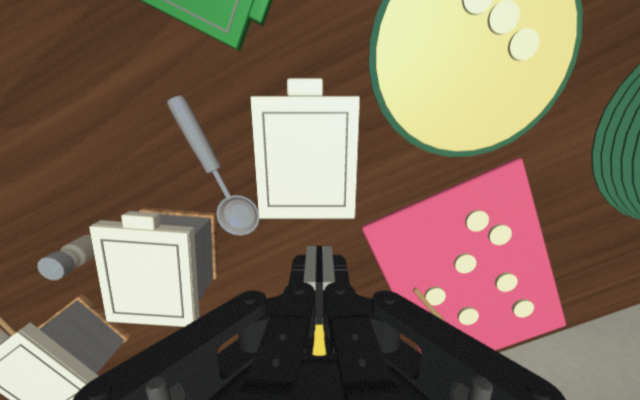

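Wrist view: lid 1 sits at (305,155) with its tab at (305,87). Its fit is good (z ≈ 74 mm). Next I descend over its far half.

```bash
python3 -m creep '[{"tx":25,"ty":-6,"tz":-2,"wx":0,"wy":0,"wz":0},{"tx":25,"ty":-6,"tz":-1.5,"wx":0,"wy":0,"wz":0},{"tx":25,"ty":0,"tz":0,"wx":0,"wy":0,"wz":0},{"tx":12,"ty":0,"tz":0,"wx":0,"wy":0,"wz":0},{"tx":8,"ty":0,"tz":0,"wx":0,"wy":0,"wz":0},{"tx":5,"ty":0,"tz":0,"wx":0,"wy":0,"wz":0},{"tx":0,"ty":0,"tz":0,"wx":0,"wy":0,"wz":0},{"tx":0,"ty":0,"tz":0,"wx":0,"wy":0,"wz":0}]'
python3 - <<'E'
from h import *
R,p,s=tool();print(p.round(4),s["contact_force"].round(2))
im=capture("wrist");cv2.imwrite("pics/l1a.png",im[:,:,::-1])
E
for i in 1 2 3; do echo; done; python3 -m creep '[{"tx":1.5,"ty":0,"tz":0,"wx":0,"wy":0,"wz":0},{"tx":1.5,"ty":0,"tz":0,"wx":0,"wy":0,"wz":0},{"tx":0,"ty":0,"tz":0,"wx":0,"wy":0,"wz":0}]'
python3 -m creep '[{"tx":1,"ty":0,"tz":0,"wx":0,"wy":0,"wz":0},{"tx":1,"ty":0,"tz":0,"wx":0,"wy":0,"wz":0},{"tx":0,"ty":0,"tz":0,"wx":0,"wy":0,"wz":0}]'
```

```text
clock: 2.57
eef_pos: [0.5829, 0.2931, 0.1688]
ee_rot: [52.6, 89.9, 27.0]
contact_force: [-0.2, 0.0, 0.9]
width: -0.004
[0.5829 0.2931 0.1688] [-0.23  0.01  0.86]



clock: 2.87
eef_pos: [0.583, 0.2924, 0.1652]
ee_rot: [52.1, 90.0, 26.4]
contact_force: [0.3, 0.3, -0.2]
width: 0.004
clock: 3.12
eef_pos: [0.5829, 0.2924, 0.1627]
ee_rot: [-150.0, 90.0, -175.7]
contact_force: [1.1, 0.3, -0.5]
width: 0.001
```

```bash
python3 -m creep '[{"tx":1.5,"ty":0,"tz":0,"wx":0,"wy":0,"wz":0},{"tx":1.5,"ty":0,"tz":0,"wx":0,"wy":0,"wz":0},{"tx":1,"ty":0,"tz":0,"wx":0,"wy":0,"wz":0},{"tx":0,"ty":0,"tz":0,"wx":0,"wy":0,"wz":0}]'
python3 -m creep '[{"tx":1.5,"ty":0,"tz":0,"wx":0,"wy":0,"wz":0},{"tx":1.5,"ty":0,"tz":0,"wx":0,"wy":0,"wz":0},{"tx":0,"ty":0,"tz":0,"wx":0,"wy":0,"wz":0}]'
python3 -m creep '[{"tx":1,"ty":0,"tz":0,"wx":0,"wy":0,"wz":0},{"tx":1,"ty":0,"tz":0,"wx":0,"wy":0,"wz":0},{"tx":0,"ty":0,"tz":0,"wx":0,"wy":0,"wz":0}]'
python3 - <<'E'
from h import *
R,p,s=tool();print(p.round(4),s["contact_force"].round(2))
a=cv2.imread("pics/l1a.png")
b=capture("wrist");cv2.imwrite("pics/l1b.png",b[:,:,::-1])
cv2.imwrite("pics/l1.png",cv2.resize(np.hstack([a,b[:,:,::-1]]),(800,250),interpolation=cv2.INTER_AREA))
E
```

```text
clock: 3.45
eef_pos: [0.5828, 0.2924, 0.1585]
ee_rot: [-141.4, 90.0, -167.1]
contact_force: [0.4, 0.3, 0.3]
width: -0.0
clock: 3.7
eef_pos: [0.5828, 0.2924, 0.1556]
ee_rot: [-141.8, 90.0, -167.5]
contact_force: [0.3, 0.1, 0.7]
width: -0.002
clock: 3.95
eef_pos: [0.5828, 0.2924, 0.1537]
ee_rot: [-147.6, 90.0, -173.2]
contact_force: [0.3, -1.1, -0.6]
width: 0.003
[0.5828 0.2924 0.1537] [ 0.31 -1.12 -0.63]
```

View pics/l1.png

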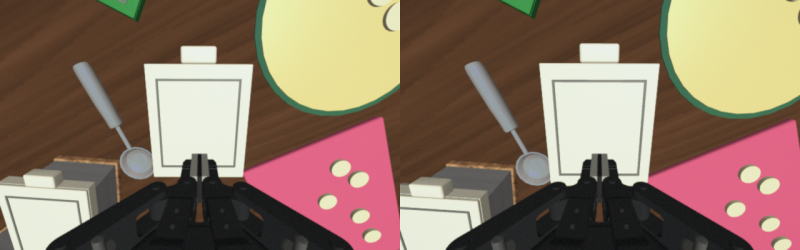

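Left is before, right is 15 mm lower. No contact yet and the lid is unchanged. I'm adding a tilt parameter to the fit and continuing down.

```bash
cat >> h.py <<'E'
def tilt(q0,z,vmax=290):
    """fit x,y,yaw,z,pitch of the visible tab half (rows above vmax)"""
    c=cam("wrist"); im=capture("wrist")
    w=cv2.GaussianBlur(((im.min(2)>165)*1.).astype(np.float32),(0,0),1)
    def poly(q):
        L=np.c_[OUT,np.zeros(8)]@Ro.from_euler('ZY',[q[2],q[4]]).as_matrix().T+[q[0],q[1],q[3]]
        return proj(c,L)
    q0=np.r_[q0,z,0.]; a=poly(q0); lo=np.maximum(a.min(0)-15,0).astype(int); hi=np.minimum(a.max(0)+15,[640,vmax]).astype(int)
    fx=[int(c[2]["cx"]-100),int(c[2]["cx"]+100)]
    def cost(q):
        m=np.zeros(w.shape,np.uint8); cv2.fillPoly(m,[np.round(poly(q)*16).astype(np.int32)],255,cv2.LINE_AA,4)
        return np.abs(cv2.GaussianBlur(m,(0,0),1)/255.-w)[lo[1]:hi[1],lo[0]:hi[0]].sum()
    best=None
    for p in(-.1,0,.1):
        q1=q0.copy();q1[4]=p
        r=minimize(cost,q1,method="Nelder-Mead",options=dict(maxiter=800,initial_simplex=np.vstack([q1]+[q1+d for d in np.diag([.005,.005,.05,.005,.05])])))
        if best is None or r.fun<best.fun: best=r
    s=observe(); return best.x.round(4),round(best.fun),"tip z",round(float(s["eef_pos"][2]-.073),4),"Fz",s["contact_force"].round(2)
E
python3 - <<'E'
from h import *
print(tilt([.5576,.3044,-.4495],.0737,230))
E
python3 -m creep '[{"tx":1.5,"ty":0,"tz":0,"wx":0,"wy":0,"wz":0},{"tx":1.5,"ty":0,"tz":0,"wx":0,"wy":0,"wz":0},{"tx":0,"ty":0,"tz":0,"wx":0,"wy":0,"wz":0}]'
python3 -m creep '[{"tx":1,"ty":0,"tz":0,"wx":0,"wy":0,"wz":0},{"tx":1,"ty":0,"tz":0,"wx":0,"wy":0,"wz":0},{"tx":0,"ty":0,"tz":0,"wx":0,"wy":0,"wz":0}]'
python3 - <<'E'
from h import *
print(tilt([.5576,.3044,-.4495],.0737,230))
E
```

```text
(array([ 0.558 ,  0.3045, -0.452 ,  0.077 , -0.0012]), 1506, 'tip z', 0.0809, 'Fz', array([-0.76, -0.69, -0.17]))
clock: 4.3
eef_pos: [0.5831, 0.2925, 0.1516]
ee_rot: [52.0, 90.0, 26.3]
contact_force: [-0.9, -0.0, 4.3]
width: 0.005
clock: 4.55
eef_pos: [0.583, 0.2925, 0.1515]
ee_rot: [46.4, 89.9, 20.7]
contact_force: [-2.4, -0.9, 13.7]
width: -0.0
(array([ 0.558 ,  0.3046, -0.4485,  0.0771, -0.0071]), 1623, 'tip z', 0.0785, 'Fz', array([-4.05, -1.07, 12.09]))
```

Lid 1 is sound: it stops hard at 78.5 mm, 12 N, no tilt. On to lid 2.

```bash
python3 -m creep '[{"tx":-20,"ty":0,"tz":0,"wx":0,"wy":0,"wz":0},{"tx":-30,"ty":0,"tz":0,"wx":0,"wy":0,"wz":0},{"tx":-15,"ty":-27,"tz":19,"wx":0,"wy":0,"wz":0},{"tx":0,"ty":-28,"tz":20,"wx":0,"wy":0,"wz":0},{"tx":0,"ty":-28,"tz":20,"wx":0,"wy":0,"wz":0},{"tx":0,"ty":-28,"tz":20,"wx":0,"wy":0,"wz":0},{"tx":0,"ty":-28,"tz":20,"wx":0,"wy":0,"wz":0},{"tx":0,"ty":-27,"tz":18,"wx":0,"wy":0,"wz":0},{"tx":0,"ty":0,"tz":0,"wx":0,"wy":0,"wz":0},{"tx":0,"ty":0,"tz":0,"wx":0,"wy":0,"wz":0}]'
python3 - <<'E'
from h import *
q,f,w=fitlid("wrist",[.592,.106,-.5],.085,"pics/w3.png",True);print(q,f,w)
print(togo([q[0]+.028*np.cos(q[2]),q[1]+.028*np.sin(q[2]),q[3]+.012],q[2]))
E
```

```text
clock: 5.43
eef_pos: [0.6166, 0.0904, 0.2136]
ee_rot: [169.2, 90.0, 143.3]
contact_force: [-0.1, 0.2, -0.0]
width: 0.002
[ 0.5936  0.1054 -0.5338  0.0821] 1475 19278
(array([46.6,  0.1,  1.5]), 'wx', np.float64(4.8))
```

```bash
python3 -m creep '[{"tx":14,"ty":0,"tz":1.5,"wx":4.8,"wy":0,"wz":0},{"tx":14,"ty":0,"tz":0,"wx":0,"wy":0,"wz":0},{"tx":10,"ty":0,"tz":0,"wx":0,"wy":0,"wz":0},{"tx":6,"ty":0,"tz":0,"wx":0,"wy":0,"wz":0},{"tx":0,"ty":0,"tz":0,"wx":0,"wy":0,"wz":0},{"tx":0,"ty":0,"tz":0,"wx":0,"wy":0,"wz":0}]'
python3 - <<'E'
from h import *
print(tilt([.5936,.1054,-.5338],.082,230))
E
python3 -m creep '[{"tx":1,"ty":0,"tz":0,"wx":0,"wy":0,"wz":0},{"tx":1,"ty":0,"tz":0,"wx":0,"wy":0,"wz":0},{"tx":1,"ty":0,"tz":0,"wx":0,"wy":0,"wz":0},{"tx":0,"ty":0,"tz":0,"wx":0,"wy":0,"wz":0}]'
python3 -m creep '[{"tx":1,"ty":0,"tz":0,"wx":0,"wy":0,"wz":0},{"tx":1,"ty":0,"tz":0,"wx":0,"wy":0,"wz":0},{"tx":1,"ty":0,"tz":0,"wx":0,"wy":0,"wz":0},{"tx":0,"ty":0,"tz":0,"wx":0,"wy":0,"wz":0}]'
python3 - <<'E'
from h import *
print(tilt([.5936,.1054,-.5338],.082,230))
E
```

```text
clock: 5.98
eef_pos: [0.6177, 0.0922, 0.1697]
ee_rot: [-166.5, 90.0, 163.1]
contact_force: [0.5, 0.2, 0.5]
width: -0.0
(array([ 0.5935,  0.1049, -0.5345,  0.0833,  0.0092]), 1447, 'tip z', 0.0972, 'Fz', array([0.03, 0.4 , 0.09]))
clock: 6.37
eef_pos: [0.6178, 0.0914, 0.167]
ee_rot: [62.1, 90.0, 31.6]
contact_force: [-0.5, 0.1, 0.2]
width: 0.001
clock: 6.7
eef_pos: [0.6176, 0.0914, 0.1636]
ee_rot: [-159.1, 90.0, 170.4]
contact_force: [0.3, 0.6, -0.2]
width: -0.002
(array([ 0.5937,  0.1048, -0.5326,  0.0835,  0.0009]), 1606, 'tip z', 0.0907, 'Fz', array([-0.65,  0.69,  0.2 ]))
```

```bash
python3 -m creep '[{"tx":1,"ty":0,"tz":0,"wx":0,"wy":0,"wz":0},{"tx":1,"ty":0,"tz":0,"wx":0,"wy":0,"wz":0},{"tx":1,"ty":0,"tz":0,"wx":0,"wy":0,"wz":0},{"tx":1,"ty":0,"tz":0,"wx":0,"wy":0,"wz":0},{"tx":0,"ty":0,"tz":0,"wx":0,"wy":0,"wz":0}]'
python3 -m creep '[{"tx":1,"ty":0,"tz":0,"wx":0,"wy":0,"wz":0},{"tx":1,"ty":0,"tz":0,"wx":0,"wy":0,"wz":0},{"tx":0,"ty":0,"tz":0,"wx":0,"wy":0,"wz":0}]'
python3 - <<'E'
from h import *
print(tilt([.5936,.1054,-.5338],.082,230))
E
python3 -m creep '[{"tx":1,"ty":0,"tz":0,"wx":0,"wy":0,"wz":0},{"tx":1,"ty":0,"tz":0,"wx":0,"wy":0,"wz":0},{"tx":0,"ty":0,"tz":0,"wx":0,"wy":0,"wz":0}]'
python3 - <<'E'
from h import *
print(tilt([.5936,.1054,-.5338],.082,230))
E
```

```text
clock: 7.17
eef_pos: [0.6176, 0.0915, 0.1596]
ee_rot: [-158.3, 90.0, 171.2]
contact_force: [0.3, 0.3, 0.2]
width: 0.005
clock: 7.42
eef_pos: [0.6178, 0.0915, 0.158]
ee_rot: [51.0, 90.0, 20.5]
contact_force: [-0.8, -0.4, -0.5]
width: -0.003
(array([ 0.5935,  0.1049, -0.5343,  0.0834,  0.0045]), 1591, 'tip z', 0.085, 'Fz', array([ 0.22, -0.18, -0.8 ]))
clock: 7.72
eef_pos: [0.6178, 0.0915, 0.1579]
ee_rot: [33.5, 89.9, 3.0]
contact_force: [-2.8, -0.3, 10.4]
width: 0.001
(array([ 0.5936,  0.1049, -0.5328,  0.0835,  0.0067]), 1593, 'tip z', 0.0849, 'Fz', array([-2.3 , -0.03, 10.32]))
```

Lid 2 is sound (84.9 mm, hard stop, no tilt). On to lid 3.

```bash
python3 -m creep '[{"tx":-20,"ty":0,"tz":0,"wx":0,"wy":0,"wz":0},{"tx":-30,"ty":0,"tz":0,"wx":0,"wy":0,"wz":0},{"tx":-5,"ty":-25,"tz":28,"wx":0,"wy":0,"wz":0},{"tx":0,"ty":-26,"tz":29,"wx":0,"wy":0,"wz":0},{"tx":0,"ty":-26,"tz":29,"wx":0,"wy":0,"wz":0},{"tx":0,"ty":-26,"tz":29,"wx":0,"wy":0,"wz":0},{"tx":0,"ty":-26,"tz":29,"wx":-6.8,"wy":0,"wz":0},{"tx":0,"ty":0,"tz":0,"wx":-6.8,"wy":0,"wz":0},{"tx":0,"ty":0,"tz":0,"wx":-6.8,"wy":0,"wz":0},{"tx":0,"ty":0,"tz":0,"wx":-6.8,"wy":0,"wz":0},{"tx":0,"ty":0,"tz":0,"wx":-6.8,"wy":0,"wz":0},{"tx":0,"ty":0,"tz":0,"wx":-6.8,"wy":0,"wz":0}]'
python3 -m creep '[{"tx":0,"ty":0,"tz":0,"wx":0,"wy":0,"wz":0},{"tx":0,"ty":0,"tz":0,"wx":0,"wy":0,"wz":0}]'
python3 - <<'E'
from h import *
q,f,w=fitlid("wrist",[.6485,-.098,.184],.085,"pics/w4.png",True);print(q,f,w)
print(togo([q[0]+.028*np.cos(q[2]),q[1]+.028*np.sin(q[2]),q[3]+.012],q[2]))
E
```

```text
clock: 8.77
eef_pos: [0.6764, -0.093, 0.2106]
ee_rot: [139.6, 90.0, 150.2]
contact_force: [0.6, -0.1, 1.3]
width: 0.007
clock: 8.93
eef_pos: [0.6764, -0.0927, 0.2107]
ee_rot: [139.2, 90.0, 149.3]
contact_force: [0.7, -0.5, -0.7]
width: -0.002
[ 0.6496 -0.099   0.1817  0.0796] 1498 19281
(array([46.1, -1.4,  0.5]), 'wx', np.float64(-0.3))
```

```bash
python3 -m creep '[{"tx":14,"ty":-1.4,"tz":0.5,"wx":0,"wy":0,"wz":0},{"tx":14,"ty":0,"tz":0,"wx":0,"wy":0,"wz":0},{"tx":10,"ty":0,"tz":0,"wx":0,"wy":0,"wz":0},{"tx":5,"ty":0,"tz":0,"wx":0,"wy":0,"wz":0},{"tx":1.5,"ty":0,"tz":0,"wx":0,"wy":0,"wz":0},{"tx":1.5,"ty":0,"tz":0,"wx":0,"wy":0,"wz":0},{"tx":0,"ty":0,"tz":0,"wx":0,"wy":0,"wz":0},{"tx":0,"ty":0,"tz":0,"wx":0,"wy":0,"wz":0}]'
python3 - <<'E'
from h import *
print(tilt([.6496,-.099,.1817],.08,230))
E
python3 -m creep '[{"tx":1,"ty":0,"tz":0,"wx":0,"wy":0,"wz":0},{"tx":1,"ty":0,"tz":0,"wx":0,"wy":0,"wz":0},{"tx":1,"ty":0,"tz":0,"wx":0,"wy":0,"wz":0},{"tx":0,"ty":0,"tz":0,"wx":0,"wy":0,"wz":0}]'
python3 -m creep '[{"tx":1,"ty":0,"tz":0,"wx":0,"wy":0,"wz":0},{"tx":1,"ty":0,"tz":0,"wx":0,"wy":0,"wz":0},{"tx":0,"ty":0,"tz":0,"wx":0,"wy":0,"wz":0}]'
python3 - <<'E'
from h import *
print(tilt([.6496,-.099,.1817],.08,230))
E
```

```text
clock: 9.65
eef_pos: [0.6775, -0.0941, 0.1655]
ee_rot: [-18.1, 89.9, -7.8]
contact_force: [1.0, 0.2, -0.6]
width: -0.003
(array([ 0.6498, -0.0988,  0.1802,  0.0802, -0.0026]), 1431, 'tip z', 0.0926, 'Fz', array([0.69, 0.24, 0.01]))
clock: 10.03
eef_pos: [0.6771, -0.094, 0.1617]
ee_rot: [141.1, 90.0, 151.4]
contact_force: [-0.5, 0.2, 0.3]
width: 0.004
clock: 10.28
eef_pos: [0.677, -0.094, 0.1596]
ee_rot: [149.0, 90.0, 159.3]
contact_force: [-1.0, 0.0, 0.4]
width: 0.001
(array([ 0.6498, -0.0989,  0.1795,  0.0804, -0.0044]), 1485, 'tip z', 0.0867, 'Fz', array([-0.35, -0.01, -0.23]))
```

Expected top ≈ 82 mm; tip at 86.7 mm.

```bash
python3 -m creep '[{"tx":1,"ty":0,"tz":0,"wx":0,"wy":0,"wz":0},{"tx":1,"ty":0,"tz":0,"wx":0,"wy":0,"wz":0},{"tx":1,"ty":0,"tz":0,"wx":0,"wy":0,"wz":0},{"tx":0,"ty":0,"tz":0,"wx":0,"wy":0,"wz":0}]'
python3 -m creep '[{"tx":1,"ty":0,"tz":0,"wx":0,"wy":0,"wz":0},{"tx":1,"ty":0,"tz":0,"wx":0,"wy":0,"wz":0},{"tx":0,"ty":0,"tz":0,"wx":0,"wy":0,"wz":0}]'
python3 - <<'E'
from h import *
print(tilt([.6496,-.099,.1817],.08,230))
E
python3 -m creep '[{"tx":1,"ty":0,"tz":0,"wx":0,"wy":0,"wz":0},{"tx":1,"ty":0,"tz":0,"wx":0,"wy":0,"wz":0},{"tx":0,"ty":0,"tz":0,"wx":0,"wy":0,"wz":0}]'
python3 - <<'E'
from h import *
print(tilt([.6496,-.099,.1817],.08,230))
E
```

```text
clock: 10.67
eef_pos: [0.677, -0.094, 0.1566]
ee_rot: [146.9, 90.0, 157.2]
contact_force: [-0.3, 0.8, -0.1]
width: -0.004
clock: 10.92
eef_pos: [0.6773, -0.094, 0.155]
ee_rot: [-0.2, 90.0, 10.1]
contact_force: [-1.4, -0.3, 2.3]
width: -0.001
(array([ 0.6497, -0.0989,  0.1796,  0.0804, -0.0057]), 1553, 'tip z', 0.082, 'Fz', array([-0.62, -0.15,  1.07]))
clock: 11.22
eef_pos: [0.6772, -0.094, 0.155]
ee_rot: [-22.9, 89.9, -12.6]
contact_force: [-2.2, 0.6, 9.2]
width: -0.001
(array([ 0.6498, -0.0988,  0.1803,  0.0805, -0.0012]), 1543, 'tip z', 0.082, 'Fz', array([-2.78,  0.09,  9.35]))
```

Lid 3 is sound. Lid 4 is left and should be the loose one.

```bash
python3 -m creep '[{"tx":-20,"ty":0,"tz":0,"wx":0,"wy":0,"wz":0},{"tx":-35,"ty":0,"tz":0,"wx":0,"wy":0,"wz":0},{"tx":-5,"ty":-30,"tz":-21,"wx":0,"wy":0,"wz":0},{"tx":0,"ty":-30,"tz":-21.5,"wx":0,"wy":0,"wz":0},{"tx":0,"ty":-30,"tz":-21.5,"wx":0,"wy":0,"wz":0},{"tx":0,"ty":-30,"tz":-21.5,"wx":0,"wy":0,"wz":0},{"tx":0,"ty":-30,"tz":-21.5,"wx":0,"wy":0,"wz":0},{"tx":0,"ty":-31,"tz":-21.5,"wx":-5,"wy":0,"wz":0},{"tx":0,"ty":0,"tz":0,"wx":-5,"wy":0,"wz":0},{"tx":0,"ty":0,"tz":0,"wx":-5,"wy":0,"wz":0},{"tx":0,"ty":0,"tz":0,"wx":0,"wy":0,"wz":0},{"tx":0,"ty":0,"tz":0,"wx":0,"wy":0,"wz":0}]'
python3 - <<'E'
from h import *
q,f,w=fitlid("wrist",[.558,-.307,.448],.085,"pics/w5.png",True);print(q,f,w)
print(togo([q[0]+.028*np.cos(q[2]),q[1]+.028*np.sin(q[2]),q[3]+.012],q[2]))
E
```

```text
clock: 12.27
eef_pos: [0.583, -0.2952, 0.2127]
ee_rot: [90.0, 90.0, 115.1]
contact_force: [1.5, 0.4, -0.0]
width: 0.005
[ 0.5577 -0.3072  0.4371  0.0881] 1752 20403
(array([39.7, -0.4, -0.3]), 'wx', np.float64(0.2))
```

```bash
python3 -m creep '[{"tx":14,"ty":0,"tz":0,"wx":0,"wy":0,"wz":0},{"tx":14,"ty":0,"tz":0,"wx":0,"wy":0,"wz":0},{"tx":8,"ty":0,"tz":0,"wx":0,"wy":0,"wz":0},{"tx":3,"ty":0,"tz":0,"wx":0,"wy":0,"wz":0},{"tx":0,"ty":0,"tz":0,"wx":0,"wy":0,"wz":0},{"tx":0,"ty":0,"tz":0,"wx":0,"wy":0,"wz":0}]'
python3 - <<'E'
from h import *
print(tilt([.5577,-.3072,.437],.088,230))
E
python3 -m creep '[{"tx":1,"ty":0,"tz":0,"wx":0,"wy":0,"wz":0},{"tx":1,"ty":0,"tz":0,"wx":0,"wy":0,"wz":0},{"tx":1,"ty":0,"tz":0,"wx":0,"wy":0,"wz":0},{"tx":1,"ty":0,"tz":0,"wx":0,"wy":0,"wz":0},{"tx":1,"ty":0,"tz":0,"wx":0,"wy":0,"wz":0},{"tx":1,"ty":0,"tz":0,"wx":0,"wy":0,"wz":0},{"tx":1,"ty":0,"tz":0,"wx":0,"wy":0,"wz":0},{"tx":0,"ty":0,"tz":0,"wx":0,"wy":0,"wz":0}]'
python3 - <<'E'
from h import *
print(tilt([.5577,-.3072,.437],.088,230))
E
python3 -m creep '[{"tx":1,"ty":0,"tz":0,"wx":0,"wy":0,"wz":0},{"tx":1,"ty":0,"tz":0,"wx":0,"wy":0,"wz":0},{"tx":1,"ty":0,"tz":0,"wx":0,"wy":0,"wz":0},{"tx":0,"ty":0,"tz":0,"wx":0,"wy":0,"wz":0}]'
python3 - <<'E'
from h import *
print(tilt([.5577,-.3072,.437],.088,230))
E
```

```text
clock: 12.82
eef_pos: [0.5835, -0.2949, 0.1741]
ee_rot: [-46.3, 90.0, -21.0]
contact_force: [0.5, -0.6, 0.8]
width: 0.003
(array([ 0.5576, -0.3072,  0.4355,  0.0893, -0.0062]), 1408, 'tip z', 0.1015, 'Fz', array([-0.62, -0.59, -0.1 ]))
clock: 13.53
eef_pos: [0.583, -0.295, 0.1666]
ee_rot: [113.5, 90.0, 138.8]
contact_force: [0.2, 0.1, -0.1]
width: -0.001
(array([ 0.5577, -0.3072,  0.4366,  0.0893, -0.0008]), 1567, 'tip z', 0.0937, 'Fz', array([ 0.56, -0.29, -0.48]))
clock: 13.92
eef_pos: [0.5831, -0.295, 0.1636]
ee_rot: [110.6, 90.0, 136.0]
contact_force: [0.1, -1.5, 0.3]
width: 0.002
(array([ 0.5579, -0.3071,  0.4356,  0.0894,  0.0215]), 1656, 'tip z', 0.0907, 'Fz', array([-0.78, -1.51,  1.22]))
```

```bash
python3 -m creep '[{"tx":1,"ty":0,"tz":0,"wx":0,"wy":0,"wz":0},{"tx":1,"ty":0,"tz":0,"wx":0,"wy":0,"wz":0},{"tx":0,"ty":0,"tz":0,"wx":0,"wy":0,"wz":0}]'
python3 - <<'E'
from h import *
print(tilt([.5577,-.3072,.437],.088,230))
E
python3 -m creep '[{"tx":1,"ty":0,"tz":0,"wx":0,"wy":0,"wz":0},{"tx":0.5,"ty":0,"tz":0,"wx":0,"wy":0,"wz":0},{"tx":0,"ty":0,"tz":0,"wx":0,"wy":0,"wz":0},{"tx":0,"ty":0,"tz":0,"wx":0,"wy":0,"wz":0}]'
python3 - <<'E'
from h import *
print(tilt([.5577,-.3072,.437],.088,230))
cv2.imwrite("pics/l4p.png",capture("wrist")[:,:,::-1])
E
```

```text
clock: 14.22
eef_pos: [0.5831, -0.2951, 0.1617]
ee_rot: [99.8, 90.0, 125.1]
contact_force: [0.9, 0.1, 0.4]
width: 0.003
(array([ 0.5586, -0.3068,  0.4357,  0.0897,  0.1219]), 1806, 'tip z', 0.0888, 'Fz', array([0.23, 0.33, 0.35]))
clock: 14.6
eef_pos: [0.5832, -0.2951, 0.1614]
ee_rot: [-54.2, 90.0, -28.9]
contact_force: [-0.8, 0.9, 5.5]
width: -0.004
(array([ 0.5586, -0.3068,  0.4355,  0.0897,  0.1194]), 1809, 'tip z', 0.0884, 'Fz', array([-0.93,  0.9 ,  6.01]))
```

Lid 4 rocks: 0.12 rad at the press. Now I lift off and check whether it stays tilted.

```bash
python3 -m creep '[{"tx":-5,"ty":0,"tz":0,"wx":0,"wy":0,"wz":0},{"tx":-15,"ty":0,"tz":0,"wx":0,"wy":0,"wz":0},{"tx":-20,"ty":0,"tz":0,"wx":0,"wy":0,"wz":0},{"tx":0,"ty":0,"tz":0,"wx":0,"wy":0,"wz":0},{"tx":0,"ty":0,"tz":0,"wx":0,"wy":0,"wz":0}]'
python3 - <<'E'
from h import *
print(tilt([.5577,-.3072,.437],.088,230))
q=[.5577,-.3072,.436]
print(togo([q[0]-.095*np.cos(q[2]),q[1]-.095*np.sin(q[2]),.079],q[2]))
E
```

```text
clock: 15.12
eef_pos: [0.5837, -0.2955, 0.2014]
ee_rot: [-56.9, 89.8, -31.6]
contact_force: [0.9, -0.2, -1.0]
width: -0.003
(array([ 0.5567, -0.3074,  0.4356,  0.0882, -0.1001]), 941, 'tip z', 0.1273, 'Fz', array([ 0.24, -0.25,  0.32]))
(array([  48.3,    0.5, -123.2]), 'wx', np.float64(0.3))
```

```bash
python3 - <<'E'
from h import *
cv2.imwrite("pics/l4after.png",capture("wrist")[:,:,::-1])
E
```

```text
(no output)
```

View pics/l4after.png

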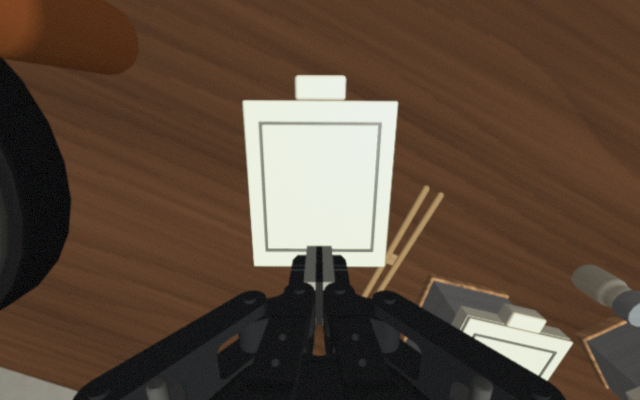

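Lid 4 is whole in view at (320,180), tab at (320,87). The honey bottle is upper left, about 170 mm to the side of the push line, so it is clear. The row cut-off was too high for this height, so I'm refitting.

```bash
python3 - <<'E'
from h import *
for v in(245,275): print(tilt([.5577,-.3072,.437],.088,v))
E
python3 -m creep '[{"tx":0,"ty":0,"tz":-36,"wx":0,"wy":0,"wz":0},{"tx":0,"ty":0,"tz":-36,"wx":0,"wy":0,"wz":0},{"tx":0,"ty":0,"tz":-36,"wx":0,"wy":0,"wz":0},{"tx":0,"ty":0,"tz":-17,"wx":0,"wy":0,"wz":0},{"tx":0,"ty":0,"tz":0,"wx":0,"wy":0,"wz":0},{"tx":25,"ty":0,"tz":0,"wx":0,"wy":0,"wz":0},{"tx":25,"ty":0,"tz":0,"wx":0,"wy":0,"wz":0},{"tx":12,"ty":0,"tz":0,"wx":0,"wy":0,"wz":0},{"tx":0,"ty":0,"tz":0,"wx":0,"wy":0,"wz":0},{"tx":0,"ty":0,"tz":0,"wx":0,"wy":0,"wz":0}]'
python3 - <<'E'
from h import *
q=[.5577,-.3072,.436]
print(togo([q[0]-.08*np.cos(q[2]),q[1]-.08*np.sin(q[2]),.064],q[2]))
E
```

```text
(array([ 0.5582, -0.307 ,  0.4333,  0.0884,  0.0643]), 1290, 'tip z', 0.1262, 'Fz', array([ 0.49,  0.18, -0.33]))
(array([ 0.5585, -0.3068,  0.4363,  0.0887,  0.1118]), 2223, 'tip z', 0.1261, 'Fz', array([ 0.02, -0.18, -0.38]))
clock: 16.15
eef_pos: [0.4791, -0.3383, 0.1374]
ee_rot: [-157.5, 88.8, -133.4]
contact_force: [-1.0, -0.1, -0.3]
width: 0.001
(array([ 0.4, -4.4,  5.8]), 'wx', np.float64(-0.8))
```

Still tilted far-side-down by about 0.11 rad (tab up). The fingers stand before the tab's end face, so I correct sideways and settle.

```bash
python3 -m creep '[{"tx":0,"ty":-2,"tz":0,"wx":0,"wy":0,"wz":0},{"tx":0,"ty":-1,"tz":0,"wx":0,"wy":0,"wz":0},{"tx":0,"ty":0,"tz":0,"wx":0,"wy":0,"wz":0},{"tx":0,"ty":0,"tz":0,"wx":0,"wy":0,"wz":0}]'
python3 - <<'E'
from h import *
q=[.5577,-.3072,.436]
R,p,s=tool();print(R.round(3),p,s["contact_force"])
print(togo([q[0]-.08*np.cos(q[2]),q[1]-.08*np.sin(q[2]),.064],q[2]))
print(fitlid("top",[.5577,-.3072,.436],.09,"pics/t4.png"))
E
```

```text
clock: 16.48
eef_pos: [0.48, -0.3419, 0.1392]
ee_rot: [-149.3, 88.8, -125.1]
contact_force: [-0.0, -0.1, 0.1]
width: 0.0
[[-0.013 -0.409  0.912]
 [-0.018  0.912  0.409]
 [-1.    -0.011 -0.019]] [ 0.48002471 -0.34187358  0.13915613] [-0.03399043 -0.08068397  0.07135115]
(array([ 2.1, -0.5,  6.5]), 'wx', np.float64(-0.9))
(array([ 0.5579, -0.3054,  0.4762]), 144, 1164)
```

```bash
python3 -m creep '[{"tx":0,"ty":0,"tz":1,"wx":0,"wy":0,"wz":0},{"tx":0,"ty":0,"tz":1,"wx":0,"wy":0,"wz":0},{"tx":0,"ty":0,"tz":1,"wx":0,"wy":0,"wz":0},{"tx":0,"ty":0,"tz":1,"wx":0,"wy":0,"wz":0},{"tx":0,"ty":0,"tz":1,"wx":0,"wy":0,"wz":0},{"tx":0,"ty":0,"tz":1,"wx":0,"wy":0,"wz":0},{"tx":0,"ty":0,"tz":0,"wx":0,"wy":0,"wz":0}]'
python3 -m creep '[{"tx":0,"ty":0,"tz":1,"wx":0,"wy":0,"wz":0},{"tx":0,"ty":0,"tz":1,"wx":0,"wy":0,"wz":0},{"tx":0,"ty":0,"tz":1,"wx":0,"wy":0,"wz":0},{"tx":0,"ty":0,"tz":0,"wx":0,"wy":0,"wz":0}]'
python3 -m creep '[{"tx":0,"ty":0,"tz":1,"wx":0,"wy":0,"wz":0},{"tx":0,"ty":0,"tz":1,"wx":0,"wy":0,"wz":0},{"tx":0,"ty":0,"tz":0,"wx":0,"wy":0,"wz":0}]'
python3 - <<'E'
from h import *
q=[.5577,-.3072,.436]
print(togo([q[0]-.08*np.cos(q[2]),q[1]-.08*np.sin(q[2]),.064],q[2]))
print(fitlid("top",[.5577,-.3072,.436],.09,"pics/t5.png"))
E
```

```text
clock: 17.12
eef_pos: [0.4849, -0.339, 0.1381]
ee_rot: [-155.2, 88.8, -131.1]
contact_force: [-0.3, 0.6, 0.1]
width: -0.001
clock: 17.45
eef_pos: [0.4878, -0.3378, 0.1381]
ee_rot: [-154.1, 88.8, -130.0]
contact_force: [0.1, 0.4, 0.3]
width: -0.001
clock: 17.7
eef_pos: [0.4898, -0.337, 0.1381]
ee_rot: [-153.2, 88.8, -129.1]
contact_force: [0.2, -0.1, -0.2]
width: -0.002
(array([ 1.2, -1.1, -4.4]), 'wx', np.float64(-0.9))
(array([ 0.5603, -0.3022,  0.4406]), 180, 1119)
```

```bash
python3 -m creep '[{"tx":0,"ty":0,"tz":1,"wx":0,"wy":0,"wz":0},{"tx":0,"ty":0,"tz":1,"wx":0,"wy":0,"wz":0},{"tx":0,"ty":0,"tz":0,"wx":0,"wy":0,"wz":0}]'
python3 -m creep '[{"tx":0,"ty":0,"tz":1,"wx":0,"wy":0,"wz":0},{"tx":0,"ty":0,"tz":1,"wx":0,"wy":0,"wz":0},{"tx":0,"ty":0,"tz":0,"wx":0,"wy":0,"wz":0}]'
python3 - <<'E'
from h import *
q=[.5577,-.3072,.436]
print(togo([q[0]-.08*np.cos(q[2]),q[1]-.08*np.sin(q[2]),.064],q[2]))
print(fitlid("top",[.5577,-.3072,.436],.09,"pics/t6.png"))
E
```

```text
clock: 18.0
eef_pos: [0.4913, -0.3362, 0.138]
ee_rot: [-154.5, 88.7, -130.3]
contact_force: [-1.4, -0.6, 0.3]
width: -0.002
clock: 18.25
eef_pos: [0.4926, -0.3357, 0.138]
ee_rot: [-155.9, 88.7, -131.8]
contact_force: [-3.2, -1.9, 1.3]
width: -0.002
(array([ 1.2, -1.1, -7.4]), 'wx', np.float64(-0.8))
(array([ 0.5642, -0.3006,  0.4159]), 189, 1105)
```

Resistance is rising (3.7 N) at about 7.4 mm of travel, which may be the slot's stop. I back off and look.

```bash
python3 -m creep '[{"tx":0,"ty":0,"tz":-4,"wx":0,"wy":0,"wz":0},{"tx":0,"ty":0,"tz":-12,"wx":0,"wy":0,"wz":0},{"tx":-20,"ty":0,"tz":-3,"wx":0,"wy":0,"wz":0},{"tx":-35,"ty":0,"tz":0,"wx":0,"wy":0,"wz":0},{"tx":-5,"ty":0,"tz":36,"wx":0,"wy":0,"wz":0},{"tx":0,"ty":0,"tz":36,"wx":0,"wy":0,"wz":0},{"tx":0,"ty":0,"tz":36,"wx":0,"wy":0,"wz":0},{"tx":0,"ty":0,"tz":25,"wx":0,"wy":0,"wz":0},{"tx":0,"ty":0,"tz":0,"wx":0,"wy":0,"wz":0},{"tx":0,"ty":0,"tz":0,"wx":0,"wy":0,"wz":0}]'
python3 - <<'E'
from h import *
R,p,s=tool();print(p.round(4))
for v in(245,275): print(tilt([.563,-.304,.436],.085,v))
print(fitlid("wrist",[.563,-.304,.436],.085,"pics/w6.png",True))
q=[.565,-.304,.436]; print(togo([q[0]+.028*np.cos(q[2]),q[1]+.028*np.sin(q[2]),.094],q[2]))
E
```

```text
clock: 19.13
eef_pos: [0.5996, -0.2863, 0.1948]
ee_rot: [-155.6, 88.6, -131.5]
contact_force: [-0.7, 0.1, 0.2]
width: 0.004
[ 0.5996 -0.2863  0.1948]
(array([ 0.5657, -0.3042,  0.4343,  0.0825, -0.0015]), 1459, 'tip z', 0.1219, 'Fz', array([ 0.06, -0.57,  0.29]))
(array([ 0.5662, -0.3041,  0.4325,  0.0825,  0.0096]), 1882, 'tip z', 0.122, 'Fz', array([-0.57, -0.  , -0.19]))
(array([ 0.566 , -0.3042,  0.4339,  0.0825]), 1942, 23378)
(array([28.3, -0.4, -6.5]), 'wx', np.float64(-1.0))
```

View pics/w6.png

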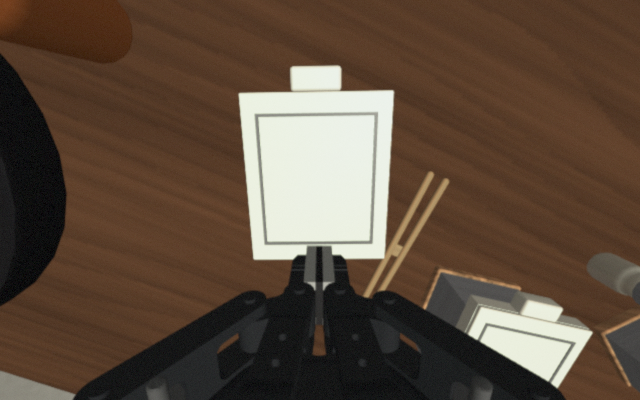

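The lid is level at pixel (318,175). Its fitted height fell from 89.3 to 82.5 mm, and it moved about 8.8 mm away from its tab. One light confirming press on the far half.

```bash
python3 -m creep '[{"tx":14,"ty":0,"tz":-6,"wx":0,"wy":0,"wz":0},{"tx":12,"ty":0,"tz":0,"wx":0,"wy":0,"wz":0},{"tx":5,"ty":0,"tz":0,"wx":0,"wy":0,"wz":0},{"tx":1,"ty":0,"tz":0,"wx":0,"wy":0,"wz":0},{"tx":0,"ty":0,"tz":0,"wx":0,"wy":0,"wz":0},{"tx":0,"ty":0,"tz":0,"wx":0,"wy":0,"wz":0}]'
python3 -m creep '[{"tx":1,"ty":0,"tz":0,"wx":0,"wy":0,"wz":0},{"tx":1,"ty":0,"tz":0,"wx":0,"wy":0,"wz":0},{"tx":1,"ty":0,"tz":0,"wx":0,"wy":0,"wz":0},{"tx":0,"ty":0,"tz":0,"wx":0,"wy":0,"wz":0}]'
python3 -m creep '[{"tx":1,"ty":0,"tz":0,"wx":0,"wy":0,"wz":0},{"tx":1,"ty":0,"tz":0,"wx":0,"wy":0,"wz":0},{"tx":0,"ty":0,"tz":0,"wx":0,"wy":0,"wz":0}]'
python3 -m creep '[{"tx":1,"ty":0,"tz":0,"wx":0,"wy":0,"wz":0},{"tx":1,"ty":0,"tz":0,"wx":0,"wy":0,"wz":0},{"tx":0,"ty":0,"tz":0,"wx":0,"wy":0,"wz":0}]'
```

```text
clock: 19.78
eef_pos: [0.5933, -0.2902, 0.1638]
ee_rot: [-152.9, 88.6, -128.9]
contact_force: [-1.0, -0.4, -0.5]
width: 0.0
clock: 20.12
eef_pos: [0.5931, -0.2899, 0.1605]
ee_rot: [-154.2, 88.6, -130.2]
contact_force: [-0.6, -0.4, 0.6]
width: 0.0
clock: 20.37
eef_pos: [0.593, -0.2899, 0.1582]
ee_rot: [-155.2, 88.6, -131.2]
contact_force: [0.6, -0.4, -0.2]
width: 0.004
clock: 20.62
eef_pos: [0.593, -0.29, 0.1581]
ee_rot: [-152.8, 88.6, -128.8]
contact_force: [-1.9, 1.5, 8.4]
width: 0.0
```

Hard stop with the tip at 85 mm, higher than the 88.4 − 6 mm a tilted lid would allow, and no sinking. Lifting off, then a final check from above.

```bash
python3 -m creep '[{"tx":-5,"ty":0,"tz":0,"wx":0,"wy":0,"wz":0},{"tx":-15,"ty":0,"tz":0,"wx":0,"wy":0,"wz":0},{"tx":-30,"ty":0,"tz":0,"wx":0,"wy":0,"wz":0},{"tx":0,"ty":0,"tz":0,"wx":0,"wy":0,"wz":0},{"tx":0,"ty":0,"tz":0,"wx":0,"wy":0,"wz":0},{"tx":0,"ty":0,"tz":0,"wx":0,"wy":0,"wz":0}]'
python3 - <<'E'
from h import *
print(tilt([.5657,-.3042,.434],.083,240))
c=cam("top")
im0=cv2.imread("pics/top0.png")[:,:,::-1]
cp=capture; 
for q in([.558,.3045,-.45],[.5936,.105,-.534],[.6498,-.0989,.18],[.5577,-.3072,.436]):
    capture=lambda n:im0
    import h; h.capture=lambda n:im0; a=fitlid("top",q,.085)[0]
    h.capture=cp; b=fitlid("top",q,.085)[0]
    print("start",a,"now",b,"d mm",((b-a)[:2]*1000).round(1))
E
```

```text
clock: 21.12
eef_pos: [0.5936, -0.289, 0.2064]
ee_rot: [-154.5, 88.6, -130.5]
contact_force: [-0.3, 0.8, -0.6]
width: -0.0
(array([ 0.5661, -0.3039,  0.4318,  0.0819, -0.0042]), 1020, 'tip z', 0.1327, 'Fz', array([ 0.18,  0.08, -0.63]))
start [ 0.5559  0.303  -0.4585] now [ 0.5579  0.3041 -0.4466] d mm [2.  1.1]
start [ 0.5923  0.1065 -0.5427] now [ 0.5925  0.1065 -0.5407] d mm [0.2 0. ]
start [ 0.6485 -0.0987  0.1834] now [ 0.6477 -0.097   0.2051] d mm [-0.8  1.7]
start [ 0.5573 -0.3073  0.4379] now [ 0.5683 -0.3047  0.4052] d mm [11.   2.6]
```

```bash
python3 -c "
from plant import *
print(job_done())"
```

```text
the job is handed in; nothing more can be done
None
```

The loose lid was the rightmost one, near (0.558, -0.307). I pushed it home on the tab's end face and handed the job in at about 21 s.

**Finding it:** I pressed all four lids on the far half. The other three stopped hard at 9–14 N with no tilt. The rightmost rocked to about 0.12 rad and stayed tilted when I lifted off.

**Seating it:** The push ran about 7.4 mm until the lid met a stop, with about 3.7 N of resistance.

**Last checks:**
- **Level and lower:** in the wrist camera the lid lies level within 0.005 rad. It moved about 9 mm across and its fitted top dropped about 7 mm, where 6 mm was expected.
- **Firm:** a confirming press on the far half stopped hard at 85 mm and 8.4 N. I did not re-press the tab half.
- **Other lids:** they show 0–2.3 mm of apparent movement in the top view, which I take as fit noise.
- **Clearance:** the gripper was clear of everything at hand-in. I did not re-measure the bystanders, but no move went near them.

**Disagreement:** the top view gave about 11 mm across for the seated lid, but the arm partly hid it there, so I trusted the wrist camera. The wrist numbers put its total shift at about 11–11.7 mm, which is close to the 12 mm limit. The slot's play and the 6 mm drop suggest about 10.8 mm.

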